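# Hang the engine dipstick on the drip hanger

### The job

Pull the orange-handled oil dipstick out of the engine's filler tube and hang it by its eye on the steel peg of the red drip stand. Slide the eye along the peg past the yellow gravity flap, so that the flap is lifted and drops shut behind the eye, and leave the dipstick hanging still. Do not shift the oil bottle, the parts bowl, the spanner or the screwdriver.

Things in the scene. Friction and masses are not known exactly. Their poses are not given: they have to be found in the camera images.
- dipstick_eye (a point): Centre of the dipstick's eye, an orange ring of 9 mm round bar, 43 mm clear inside, 62 mm outside. The loose rigid dipstick (about 130 g, 189 mm tall) stands upright in the filler tube. Axes: x = axis of the eye's hole, y = across the eye in its plane, z = up along the dipstick.
- dipstick_tab (a point): Middle of the dipstick's grip tab, 52 mm above the eye centre: a flat orange block 12 mm thick (along x, the eye's axis), 26 mm wide (along y), from 29 to 71 mm above the eye centre. Axes as the eye's.
- dipstick_tip (a point): Lower end of the dipstick, 118 mm below the eye centre. Below the eye come a black stopper disc 34 mm across (30 to 40 mm below the centre; it sits on the tube's rim), a plug 16 mm across (40 to 52 mm below) and a steel blade 9 x 5 mm. Axes as the eye's.
- tube_mouth (a point): Centre of the mouth of the engine's black upright filler tube, 115 mm above the bench, bore 20 mm, outside 28 mm, on the robot's side of the fixed engine (crankcase 125 mm high). z up. The dipstick sits loose in it, with 2 mm of play, and is free once raised 80 mm.
- hanger: Fixed red drip stand. Origin: foot of its post. x points level along the peg to its free end, z up. Post 30 x 30 mm, 197 mm high, nothing higher. Peg: level round steel bar, 14 mm diameter, axis 190 mm above the bench, from x = 15 to 150 mm. Underneath a tray 210 x 110 mm, 16 mm high, x = -35 to 175 mm.
- peg_tip (a point): Centre of the free end of the peg, 190 mm above the bench. Axes as the hanger's: x points outward along the peg.
- peg_root (a point): Where the peg's axis meets the post, 135 mm inward of peg_tip.
- keeper (a joint): Yellow flap, 22 mm wide, 30 g, hinged 35 mm inward of peg_tip, 10 mm below the peg's axis, reaching 46 mm below it. 0: hangs down, cannot swing outward; grows to 1.45 rad swinging in and up. An eye slid inward, centre 0 to 8 mm below the peg's axis, lifts it; it drops when the eye is 42 mm inward of the hinge. A hanging eye's centre is 15 mm below the axis.
- oil_bottle: Grey oil bottle with a red cap, 72 mm across, 190 mm tall; bystander. Origin: centre of its underside.
- parts_bowl: Steel parts bowl 110 mm across, 40 mm high; bystander. Origin: centre of its underside.
- spanner: Steel spanner 160 mm long, lying flat; bystander.
- screwdriver: Screwdriver 200 mm long, lying flat; bystander.
Mind the look-alikes: they are no part of the job. Of the things shaped like the part that bears dipstick_eye, the orange one is meant.

How it is judged:
By the outcome, as a careful person would: the job done as asked, in the order asked, and still so for the second after the job is handed in, with the robot touching nothing.
It also fails if it takes over 45 s, if anything falls off the work surface, if the arm or the gripper's body presses on something with over 40 N, if the wrist force passes 120 N, or if a joint passes its speed limit or range.

### The arm

A 7-joint arm with a two-finger parallel gripper is mounted at the origin on the work surface. World frame = base frame: x ahead of the robot, y to its left, z up, the work surface at z = 0. Lengths are in m, angles in rad, forces in N, time in s.
With the tool pointing down it reaches from about 0.425 to 1.025 m from the base axis. Payload 9.4 kg.
Tool frame: the origin (TCP) lies at the very end of the fingers, on their centre line; the grasp point (between the pads) lies 19 mm behind it; z points along the fingers, y is the line along which they close (so a half turn about z gives the same grasp; the last joint's range is limited). The gripper opens to 93 mm and grips with 3 to 60 N. Pads are 15 mm wide; open, the fingers measure 128 mm over their backs; the gripper's body (75 mm by 188 mm) begins 65 mm behind the grasp point.
Start: joints at [-1.37, 0.599, -0.003, 1.599, 0.002, 0.943, -0.08], TCP at [0.199, 0.697, 0.219] pointing down, gripper open.
Joint ranges: [-2.57, 2.57], [-0.35, 1.97], [-1.29, 1.29], [0.11, 2.56], [-1.05, 4.19], [0.11, 1.86], [-2.63, 2.63]. Speed limits (rad/s): [2.22, 2.22, 3.01, 3.01, 3.14, 3.14, 3.14].

### API

Orientations are given as a rotation vector (axis times angle).
In Python, from station import robot, optics, workorder gives the robot as it stands.
- The arm moves only by the tool servo_tool, never from a script. Its argument "series" is a list of rows, each an object of numbers: "tx", "ty", "tz": the shift along the tool's x, y, z in mm; "twist": the turn about the tool's z in degrees; "jaw": the closure in counts, from 0 (fully open) to 255 (shut). In form: [{"tx": .., "ty": .., "tz": .., "twist": .., "jaw": ..}, ...]. A call has exactly 5 rows; each row shifts and turns the commanded pose from where the row before left it, along the tool's axes as they then stand; what a row does not reach is not made up. A row lasts 1/8 s, in which the tool goes at most 62.5 mm and 10.7 degrees, less where a joint would pass 70% of its speed; a pose out of reach is approached as far as the arm can. A call is refused whole if a number of a shift passes 62.5 or a number of a turn 10.7, either way. A call with a gripper value outside its range is refused whole. The fingers move at their own pace and stop on an object; the grip force is fixed at half the most. Time passes only in rows, so rows that do not move let the fingers close, or fill a call up. It gives the time, the measured TCP pose, the force, the opening and the grip force at its end, in the units of the state.
- robot.read_state(): the state, without advancing time (a new reading comes with each control period).
- optics.camera(name): name is "scene" or "top" or "wrist"; returns the picture (384x512x3 uint8, red, green, blue); there is no depth.
- optics.camera_params(name): a dict with "mtx" (3x3 intrinsics, pixels), "R" (3x3) and "t" (3): a world point X has camera coordinates R X + t. Camera axes: x right, y down, z forward; pixel columns grow to the right and rows downward; lengths in m; the calibration is good to about 2 mm. A picture is of the moment at which its call begins: read the wrist's pose just before it. camera_params takes no time and is no camera call; for the wrist camera it gives the pose at the moment of the call.
- workorder.sign_off(): hands the job in; it is judged then, once.
The state is a dict: "clock": time; "q": joint angles; "joint_vel": joint speeds; "joint_torque": joint torques, N m; "position": TCP position; "eef_rot": TCP orientation; "wrist_force": force on the tool from outside, world axes, zero at the start; "wrist_torque": the same for the moment, N m; "gripper_width": opening from 0.0 (shut) to 1.0 (fully open); "grasp_force": force on a finger pad.
Only numpy, scipy, OpenCV 4.12 (cv2) and the standard library are available. Lean on these libraries where they do the work, as an engineer would, in place of code of your own. Each camera call takes 0.05 s, during which the arm holds its last target. There are 200 camera calls.

## Working session

There is one attempt and no reset: what is moved stays moved. The work goes in short steps, Python scripts to look and compute and a tool call to move; the robot and the scene stay as the last step left them, time stands still between calls to the robot, and variables do not carry over. Pictures are saved under pics/ and viewed, at most 10 in all, crops included, and the job is handed in when it is done.

Besides the shell and the picture viewer there is one more tool, called after ">>>" in YAML: its name, and indented under it one key for each argument. servo_tool: Moves the arm, as the interface text tells. Its arguments: {"type":"object","properties":{"series":{"type":"array"}},"required":["series"]}

```bash
mkdir -p pics; python3 - <<'E'
from station import robot, optics
import cv2,numpy as np
s=robot.read_state();print(s)
for n in("scene","top"):
    p=optics.camera_params(n);print(n,p)
    cv2.imwrite(f"pics/{n}0.png",cv2.cvtColor(optics.camera(n),cv2.COLOR_RGB2BGR))
E
```

```text
{'clock': 0.0, 'q': array([-1.36971736,  0.60010449, -0.00258091,  1.60015801,  0.00180145,
        0.94290344, -0.0797754 ]), 'joint_vel': array([ 6.95930761e-04,  2.75261987e-04,  5.62392663e-05, -1.07170766e-03,
        2.15055563e-03, -3.34588803e-04, -7.54992945e-04]), 'joint_torque': array([-5.62764581e-04, -7.65037394e+01,  1.49710871e+00, -2.52364290e+01,
       -5.23895945e-02,  1.68704224e-02,  1.76317208e-04]), 'position': array([0.19866663, 0.69671959, 0.21776429]), 'eef_rot': array([-4.34740482e-01, -3.11127115e+00,  2.46315552e-03]), 'wrist_force': array([ 0.97618149,  0.43646104, -0.80925652]), 'wrist_torque': array([-0.05615874,  0.01981506,  0.00873285]), 'grasp_force': 0.0, 'gripper_width': 1.0002169461076624}
scene {'mtx': array([[361.13810511,   0.        , 253.00195673],
       [  0.        , 361.13810511, 192.26257282],
       [  0.        ,   0.        ,   1.        ]]), 'R': array([[-0.51200899,  0.85889728, -0.01192746],
       [ 0.46739689,  0.26692258, -0.84278852],
       [-0.72068505, -0.43709015, -0.53811268]]), 't': array([ 0.34002291, -0.12892415,  1.40630503])}
top {'mtx': array([[499.59295964,   0.        , 246.60430411],
       [  0.        , 499.59295964, 183.10484134],
       [  0.        ,   0.        ,   1.        ]]), 'R': array([[ 0.02177548, -0.99975462,  0.00406664],
       [-0.99635182, -0.02203672, -0.0824466 ],
       [ 0.08251598, -0.00225649, -0.99658719]]), 't': array([-0.08008113,  0.5905356 ,  1.55626181])}
```

View pics/scene0.png

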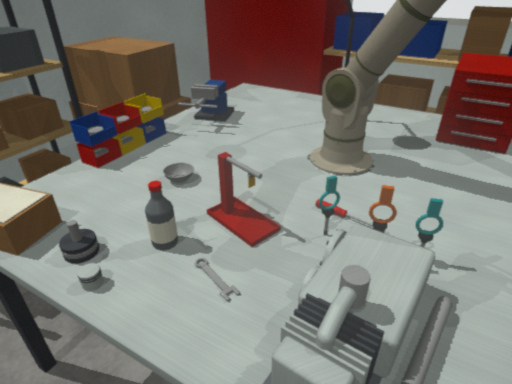

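View pics/top0.png

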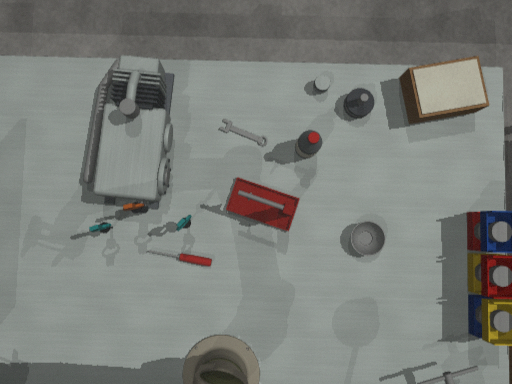

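The scene picture shows the orange dipstick with its eye at about (383,212), between two teal look-alikes. The drip stand's post is at (226,180), with the peg running to (260,176). In the top picture the orange part is at (133,207) and the stand at (262,203). I'll enlarge both.

```bash
python3 - <<'E'
import cv2,numpy as np
s=cv2.imread("pics/scene0.png");t=cv2.imread("pics/top0.png")
f=lambda im,x,y,w,h,k:cv2.resize(im[y:y+h,x:x+w],None,fx=k,fy=k,interpolation=cv2.INTER_CUBIC)
a=f(s,205,145,66,50,6);b=f(s,345,175,66,50,6);c=f(t,220,170,66,50,6);d=f(t,90,185,66,50,6)
c=f(t,222,172,82,62,396/82);c=cv2.resize(c,(396,300))
cv2.imwrite("pics/z.png",np.vstack([np.hstack([a,b]),np.hstack([c,d])]))
E
```

```text
(no output)
```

View pics/z.png

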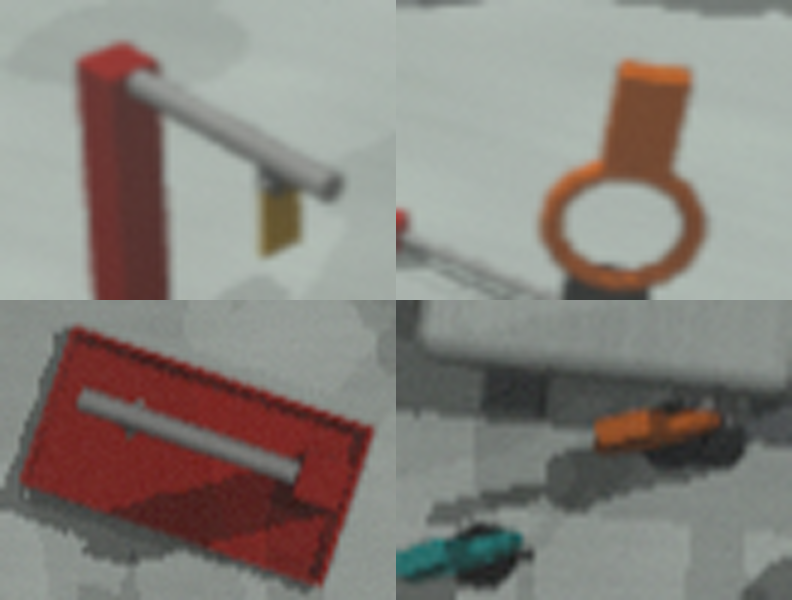

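```bash
cat >h.py <<'E'
from station import robot, optics
import cv2,numpy as np
from scipy.spatial.transform import Rotation as Ro
def ray(p,uv):
    d=p["R"].T@np.linalg.solve(p["mtx"],[*uv,1]);return -p["R"].T@p["t"],d
def plane(p,uv,z):
    o,d=ray(p,uv);return o+d*(z-o[2])/d[2]
E
python3 - <<'E'
from h import *
S=optics.camera_params("scene");T=optics.camera_params("top")
print("tip",plane(S,(260.3,176.2),.19),plane(T,(239,192.7),.19))
print("root",plane(S,(227,159.2),.19),plane(T,(283.7,207.6),.19))
print("eye S",plane(S,(382.8,212.3),.155))
z=lambda x,y:(345+(x-396)/6,175+y/6)
print("tabtop",plane(S,z(655,72),.226),plane(S,z(618,80),.226),plane(S,z(690,84),.226))
k=lambda x,y:(90+(x-396)/6,185+(y-300)/6)
print("top tabL",plane(T,k(597,435),.226),"ringR",plane(T,k(722,415),.155))
E
```

```text
tip [ 0.55415304 -0.04119125  0.19      ] [ 0.55076227 -0.04582754  0.19      ]
root [ 0.51800065 -0.16865495  0.19      ] [ 0.51143788 -0.17287221  0.19      ]
eye S [0.50632171 0.26120763 0.155     ]
tabtop [0.50923695 0.26100543 0.226     ] [0.52163188 0.25059522 0.226     ] [0.51142028 0.27410239 0.226     ]
top tabL [0.50080115 0.26982075 0.226     ] ringR [0.51375894 0.22732422 0.155     ]
```

>>> servo_tool:
  series:
    - {"tx": 0,"ty": 0,"tz": -50,"twist": 0,"jaw": 0}
    - {"tx": 0,"ty": 0,"tz": -50,"twist": 0,"jaw": 0}
    - {"tx": 0,"ty": 0,"tz": -50,"twist": 0,"jaw": 0}
    - {"tx": 0,"ty": 0,"tz": -30,"twist": 0,"jaw": 0}
    - {"tx": 0,"ty": 0,"tz": 0,"twist": 0,"jaw": 0}

```text
clock: 0.72
position: [0.199, 0.6979, 0.4012]
eef_rot: [0.435, 3.111, 0.007]
wrist_force: [0.4, -0.8, -0.5]
gripper_width: 0.998
grasp_force: 0.0
```

>>> servo_tool:
  series:
    - {"tx": -42,"ty": -34,"tz": 0,"twist": 0,"jaw": 0}
    - {"tx": -42,"ty": -34,"tz": 0,"twist": 0,"jaw": 0}
    - {"tx": -42,"ty": -34,"tz": 0,"twist": 0,"jaw": 0}
    - {"tx": -42,"ty": -34,"tz": 0,"twist": 0,"jaw": 0}
    - {"tx": -42,"ty": -34,"tz": 0,"twist": 0,"jaw": 0}

```text
clock: 1.35
position: [0.3547, 0.474, 0.3971]
eef_rot: [-0.435, -3.111, 0.003]
wrist_force: [0.6, 0.8, -1.3]
gripper_width: 1.0
grasp_force: 0.0
```

>>> servo_tool:
  series:
    - {"tx": -42,"ty": -34,"tz": 0,"twist": 0,"jaw": 0}
    - {"tx": -42,"ty": -34,"tz": 0,"twist": 0,"jaw": 0}
    - {"tx": -42,"ty": -34,"tz": 0,"twist": 0,"jaw": 0}
    - {"tx": -42,"ty": -34,"tz": 0,"twist": 0,"jaw": 0}
    - {"tx": -40,"ty": -32,"tz": 0,"twist": 0,"jaw": 0}

```text
clock: 1.98
position: [0.5084, 0.2555, 0.3973]
eef_rot: [-0.435, -3.11, 0.002]
wrist_force: [0.6, 0.7, 0.2]
gripper_width: 0.999
grasp_force: 0.0
```

>>> servo_tool:
  series:
    - {"tx": 0,"ty": 0,"tz": 0,"twist": 10.7,"jaw": 0}
    - {"tx": 0,"ty": 0,"tz": 0,"twist": 10.7,"jaw": 0}
    - {"tx": 0,"ty": 0,"tz": 0,"twist": 10.7,"jaw": 0}
    - {"tx": 0,"ty": 0,"tz": 0,"twist": 10.7,"jaw": 0}
    - {"tx": 0,"ty": 0,"tz": 0,"twist": 10.7,"jaw": 0}

```text
clock: 2.6
position: [0.5075, 0.2572, 0.3971]
eef_rot: [-1.796, -2.576, 0.004]
wrist_force: [-1.2, 0.6, 0.4]
gripper_width: 0.999
grasp_force: 0.0
```

```bash
python3 - <<'E'
from h import *
s=robot.read_state();W=optics.camera_params("wrist");im=optics.camera("wrist")
print(s["clock"],s["position"],s["eef_rot"],s["q"],W["t"]@W["R"]*-1,W)
cv2.imwrite("pics/w1.png",im[...,::-1])
E
```

```text
2.6 [0.5075187  0.25721324 0.39710453] [-1.79647009 -2.57643699  0.00363689] [-0.83040772  0.25470892  0.34191194  1.73974811 -0.09160304  1.16520957
 -0.10928014] [0.48237551 0.32670487 0.5623881 ] {'mtx': array([[269.02673711,   0.        , 255.26253939],
       [  0.        , 269.02673711, 189.41861725],
       [  0.        ,   0.        ,   1.        ]]), 'R': array([[ 0.93825047,  0.34593975, -0.00342639],
       [ 0.3343475 , -0.90417709,  0.26584871],
       [ 0.08886958, -0.25057828, -0.96400867]]), 't': array([-0.5636823 , -0.01539214,  0.58114364])}
```

View pics/w1.png

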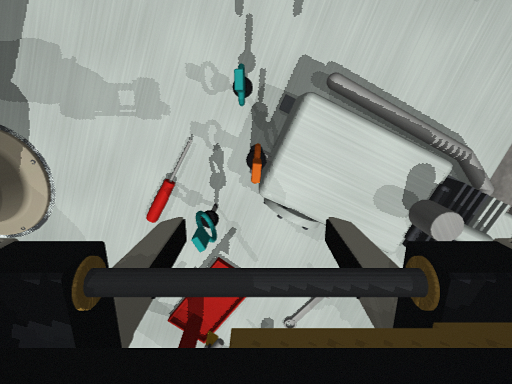

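The wrist picture shows the orange dipstick at (257,165), upright between the fingers' columns (185 and 330), with its tab end near (257,182). Next I'll measure it from the mask.

```bash
python3 - <<'E'
from h import *
im=cv2.cvtColor(cv2.imread("pics/w1.png"),cv2.COLOR_BGR2HSV)
m=cv2.inRange(im,(3,150,90),(16,255,255));m[:,:230]=0;m[:,280:]=0;m[200:]=0
for r in range(135,195):
    c=np.flatnonzero(m[r])
    if len(c):print(r,c[0],c[-1],end="; ")
W=optics.camera_params("wrist")
e=np.array([.508,.259,.155])
for a in(15,20,25):
    x=np.array([np.cos(np.radians(a)),np.sin(np.radians(a)),0]);y=np.array([-x[1],x[0],0]);z=np.array([0,0,1])
    print("\n",a)
    for v in(z*.071+y*.013,z*.071-y*.013,y*.031,-y*.031,z*0.071-x*.006, z*.071+x*.006):
        c=W["R"]@(e+v)+W["t"];u=W["mtx"]@c;print((u[:2]/u[2]).round(1),end=" ")
E
```

```text
144 256 259; 145 256 259; 146 256 259; 147 255 260; 148 255 260; 149 255 260; 150 255 260; 151 255 259; 152 255 260; 153 255 259; 154 255 259; 155 255 259; 156 255 259; 157 255 259; 158 254 258; 159 253 253; 160 253 253; 163 253 260; 164 252 261; 165 252 261; 166 252 261; 167 252 261; 168 252 260; 169 252 260; 170 252 260; 171 252 260; 172 252 260; 173 252 260; 174 252 260; 175 252 260; 176 252 260; 177 252 260; 178 251 260; 179 251 259; 180 251 259; 181 252 259; 182 253 259; 183 254 255; 
 15
[257.5 164. ] [255.8 183.9] [258.3 143.9] [254.9 183.9] [251.9 173.7] [261.3 174.4] 
 20
[256.6 164. ] [256.6 183.9] [256.5 143.9] [256.6 183.9] [251.9 174.1] [261.3 174. ] 
 25
[255.7 164. ] [257.5 183.9] [254.7 144. ] [258.3 183.8] [251.9 174.5] [261.3 173.6]
```

>>> servo_tool:
  series:
    - {"tx": 2.5,"ty": 0,"tz": 40,"twist": 4,"jaw": 0}
    - {"tx": 0,"ty": 0,"tz": 50,"twist": 0,"jaw": 0}
    - {"tx": 0,"ty": 0,"tz": 50,"twist": 0,"jaw": 0}
    - {"tx": 0,"ty": 0,"tz": 42,"twist": 0,"jaw": 0}
    - {"tx": 0,"ty": 0,"tz": 25,"twist": 0,"jaw": 0}

```text
clock: 3.28
position: [0.5056, 0.259, 0.1885]
eef_rot: [-1.873, -2.521, 0.006]
wrist_force: [0.8, -0.1, 0.3]
gripper_width: 1.002
grasp_force: 0.0
```

>>> servo_tool:
  series:
    - {"tx": 0,"ty": 0,"tz": 0,"twist": 0,"jaw": 200}
    - {"tx": 0,"ty": 0,"tz": 0,"twist": 0,"jaw": 255}
    - {"tx": 0,"ty": 0,"tz": 0,"twist": 0,"jaw": 255}
    - {"tx": 0,"ty": 0,"tz": 0,"twist": 0,"jaw": 255}
    - {"tx": 0,"ty": 0,"tz": 0,"twist": 0,"jaw": 255}

```text
clock: 3.9
position: [0.5073, 0.26, 0.1922]
eef_rot: [1.877, 2.519, 0.001]
wrist_force: [0.3, 0.3, 0.1]
gripper_width: 0.512
grasp_force: 0.0
```

>>> servo_tool:
  series:
    - {"tx": 0,"ty": 0,"tz": 0,"twist": 0,"jaw": 255}
    - {"tx": 0,"ty": 0,"tz": 0,"twist": 0,"jaw": 255}
    - {"tx": 0,"ty": 0,"tz": 0,"twist": 0,"jaw": 255}
    - {"tx": 0,"ty": 0,"tz": 0,"twist": 0,"jaw": 255}
    - {"tx": 0,"ty": 0,"tz": 0,"twist": 0,"jaw": 255}

```text
clock: 4.53
position: [0.5072, 0.2598, 0.1916]
eef_rot: [1.878, 2.519, -0.0]
wrist_force: [0.3, -0.1, -0.8]
gripper_width: 0.126
grasp_force: 30.0
```

>>> servo_tool:
  series:
    - {"tx": 0,"ty": 0,"tz": -20,"twist": 0,"jaw": 255}
    - {"tx": 0,"ty": 0,"tz": -40,"twist": 0,"jaw": 255}
    - {"tx": 0,"ty": 0,"tz": -50,"twist": 0,"jaw": 255}
    - {"tx": 0,"ty": 0,"tz": -50,"twist": 0,"jaw": 255}
    - {"tx": 0,"ty": 0,"tz": -50,"twist": 0,"jaw": 255}

```text
clock: 5.15
position: [0.5069, 0.2596, 0.4032]
eef_rot: [-1.878, -2.518, 0.001]
wrist_force: [0.8, 0.2, -1.6]
gripper_width: 0.128
grasp_force: 30.0
```

>>> servo_tool:
  series:
    - {"tx": 0,"ty": 0,"tz": 0,"twist": -10.7,"jaw": 255}
    - {"tx": 0,"ty": 0,"tz": 0,"twist": -10.7,"jaw": 255}
    - {"tx": 0,"ty": 0,"tz": 0,"twist": -10.7,"jaw": 255}
    - {"tx": 0,"ty": 0,"tz": 0,"twist": -10.7,"jaw": 255}
    - {"tx": 0,"ty": 0,"tz": 0,"twist": -10.7,"jaw": 255}

```text
clock: 5.78
position: [0.507, 0.2597, 0.4013]
eef_rot: [-0.534, -3.095, 0.001]
wrist_force: [0.4, 0.3, -1.8]
gripper_width: 0.127
grasp_force: 30.0
```

>>> servo_tool:
  series:
    - {"tx": -28.5,"ty": -42,"tz": 0,"twist": 0,"jaw": 255}
    - {"tx": -28.5,"ty": -42,"tz": 0,"twist": 0,"jaw": 255}
    - {"tx": -28.5,"ty": -42,"tz": 0,"twist": 0,"jaw": 255}
    - {"tx": -28.5,"ty": -42,"tz": 0,"twist": 0,"jaw": 255}
    - {"tx": -28.5,"ty": -42,"tz": 0,"twist": -3.4,"jaw": 255}

```text
clock: 6.4
position: [0.5697, 0.0123, 0.4015]
eef_rot: [-0.449, -3.109, -0.0]
wrist_force: [0.4, 0.3, -1.8]
gripper_width: 0.128
grasp_force: 30.0
```

>>> servo_tool:
  series:
    - {"tx": 0,"ty": 0,"tz": 20,"twist": 0,"jaw": 255}
    - {"tx": 0,"ty": 0,"tz": 40,"twist": 0,"jaw": 255}
    - {"tx": 0,"ty": 0,"tz": 40,"twist": 0,"jaw": 255}
    - {"tx": 0,"ty": 0,"tz": 40,"twist": 0,"jaw": 255}
    - {"tx": 0,"ty": 0,"tz": 0,"twist": 0,"jaw": 255}

```text
clock: 7.02
position: [0.5679, 0.0139, 0.2593]
eef_rot: [-0.45, -3.104, 0.003]
wrist_force: [0.1, 0.3, -0.3]
gripper_width: 0.124
grasp_force: 30.0
```

```bash
python3 - <<'E'
from h import *
s=robot.read_state();print(s["clock"],s["position"],s["eef_rot"],s["q"])
f=lambda im,x,y,w,h,k:cv2.resize(im[y:y+h,x:x+w],None,fx=k,fy=k,interpolation=cv2.INTER_CUBIC)
for n in("scene","top","wrist"):cv2.imwrite(f"pics/{n}2.png",optics.camera(n)[...,::-1])
a=cv2.imread("pics/scene2.png");b=cv2.imread("pics/top2.png");w=cv2.imread("pics/wrist2.png")
cv2.imwrite("pics/z2.png",np.vstack([np.hstack([f(a,210,110,100,75,4),f(b,200,155,100,75,4)]),np.hstack([cv2.resize(w,(400,300)),cv2.resize(b,(400,300))])]))
E
```

```text
7.025 [0.56785574 0.01388645 0.25926334] [-4.50408009e-01 -3.10356682e+00  2.64698459e-03] [-0.32423203  0.37461717  0.27477282  1.92757026 -0.13047992  0.86223648
  1.30065413]
```

View pics/z2.png

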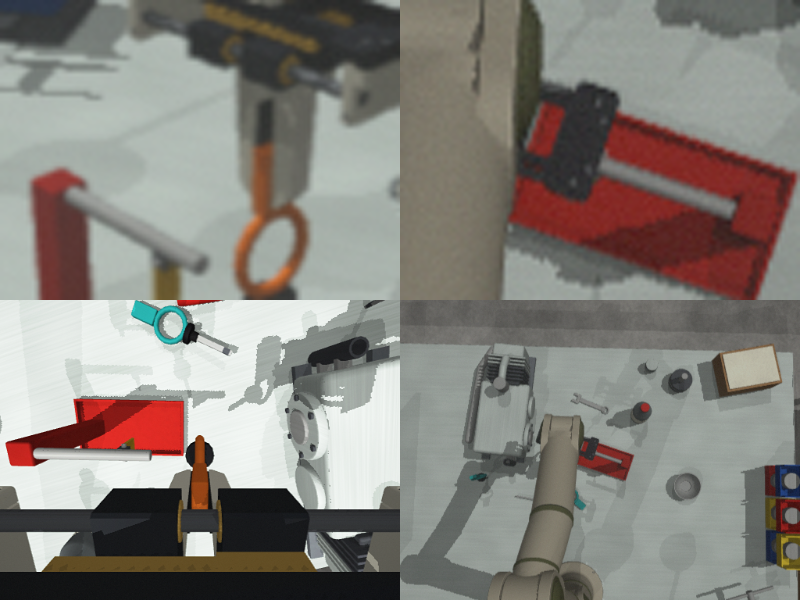

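The scene crop shows the orange eye just outboard of the peg tip, with the peg clear. In the wrist view the peg runs to (150,455) in line with the held dipstick. One teal look-alike seems to have changed pose, so I'll check it.

```bash
python3 - <<'E'
import cv2,numpy as np
a=cv2.imread("pics/scene2.png");a0=cv2.imread("pics/scene0.png")
f=lambda im,x,y,w,h,k:cv2.resize(im[y:y+h,x:x+w],None,fx=k,fy=k,interpolation=cv2.INTER_CUBIC)
b=cv2.imread("pics/top0.png");b2=cv2.imread("pics/top2.png")
cv2.imwrite("pics/z3.png",np.vstack([np.hstack([f(a0,270,140,200,150,2),f(a,270,140,200,150,2)]),np.hstack([f(b,80,150,200,150,2),f(b2,80,150,200,150,2)])]))
E
```

```text
(no output)
```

View pics/z3.png

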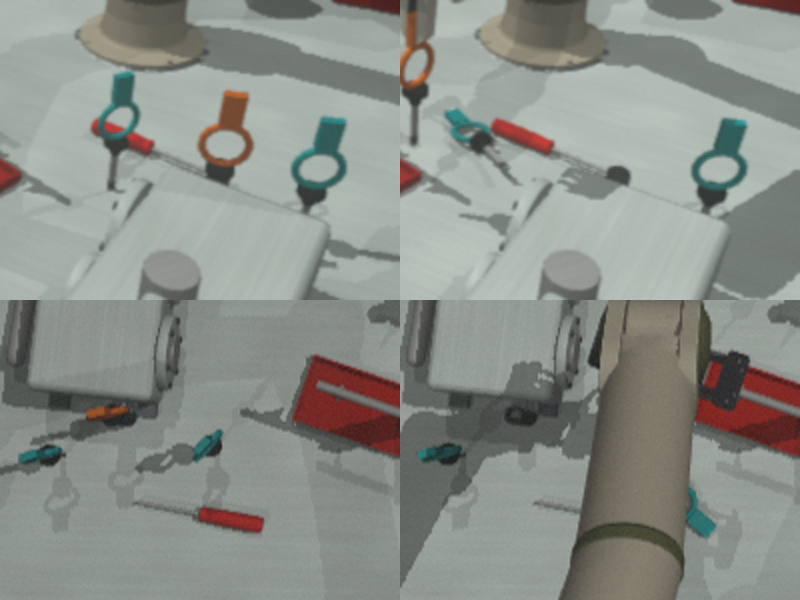

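The nearer teal look-alike, which stood free, has toppled beside the screwdriver. The screwdriver itself shows no shift in either view: handle at (122,137) in the scene crop and blade tip at (135,502) in the top crop, before and after. I'll check the alignment and carry on.

```bash
python3 - <<'E'
from h import *
s=robot.read_state();R=Ro.from_rotvec(s["eef_rot"]).as_matrix();p=s["position"];print(s["clock"],p,R.round(3).tolist())
W=optics.camera_params("wrist");S=optics.camera_params("scene")
im=cv2.cvtColor(cv2.imread("pics/wrist2.png"),cv2.COLOR_BGR2HSV)
loc=lambda X:(R.T@(X-p)*1000).round(1)
# peg: bright low-saturation columns around row 198
for c in(70,90,110,130,150,170,185,190,195,200):
    r=np.flatnonzero((im[185:212,c,1]<40)&(im[185:212,c,2]>100))+185
    print(c,r.tolist(),loc(plane(W,(c,r.mean()),.19)) if len(r) else"")
for u in((150*1.28,198.4),(60*1.28,196.5)):print("peg in tool",loc(plane(W,u,.19)))
print("peg tip avg",loc(np.array([.5525,-.0435,.19])),loc(np.array([.514,-.171,.19])))
e=p+R@[0,0,.0366]
c=S["mtx"]@(S["R"]@e+S["t"]);print("eye px pred",c[:2]/c[2], e)
h=cv2.cvtColor(cv2.imread("pics/scene2.png"),cv2.COLOR_BGR2HSV)
m=cv2.inRange(h,(3,150,60),(16,255,255));m[:,:255]=0;m[:,295:]=0;m[190:]=0
r=[k for k in cv2.findContours(m,cv2.RETR_CCOMP,cv2.CHAIN_APPROX_NONE)[0] if len(k)>10]
for k in r:print(cv2.boundingRect(k),k.mean((0,1)) )
E
```

```text
7.175 [0.57052792 0.0137908  0.26313346] [[-0.959, 0.284, 0.002], [0.284, 0.959, 0.0], [-0.002, 0.001, -1.0]]
70 [190, 191, 192, 193, 194, 195, 196, 197, 198, 199, 200, 201, 202, 203, 204, 205, 206, 207, 208, 209, 210, 211] [  -2.5 -172.1   73. ]
90 [191, 192, 193, 194, 195, 196, 197, 198, 199, 200, 201, 202, 203, 204, 205, 206, 207, 208, 209, 210, 211] [  -2.9 -153.6   73. ]
110 [191, 192, 193, 194, 195, 196, 197, 198, 199, 200, 201, 202, 203, 204, 205, 206, 207, 208, 209, 210, 211] [  -2.9 -135.    73.1]
130 [192, 193, 194, 195, 196, 197, 198, 199, 200, 201, 202, 203, 204, 205, 206, 207, 208, 209, 210, 211] [  -3.4 -116.4   73.1]
150 [193, 194, 195, 196, 197, 198, 199, 200, 201, 202, 203, 204, 205, 206, 207, 208, 209, 210, 211] [ -3.9 -97.9  73.1]
170 [193, 194, 195, 196, 197, 198, 199, 200, 201, 202, 203, 204, 205, 206, 207, 208, 209, 210, 211] [ -3.9 -79.2  73.1]
185 [193, 194, 195, 196, 197, 198, 199, 200, 201, 202, 203, 204, 205, 206, 207, 208, 209, 210, 211] [ -3.9 -65.3  73.1]
190 [193, 194, 195, 196, 197, 198, 199, 200, 201, 202, 203, 204, 205, 206, 207, 208, 209, 210, 211] [ -3.9 -60.6  73.1]
195 [199, 200, 201, 202, 203, 204, 205, 206, 207, 208, 209, 210, 211] [ -6.8 -56.1  73.1]
200 [199, 200, 201, 202, 203, 204, 205, 206, 207, 208, 209, 210, 211] [ -6.8 -51.5  73.1]
peg in tool [ -0.4 -58.5  73.1]
peg in tool [   1.4 -165.1   73. ]
peg tip avg [  1.1 -60.1  73.1] [   1.8 -193.3   73. ]
eye px pred [276.74853062 171.66112911] [0.57059467 0.01379483 0.22653352]
(275, 175, 9, 8) [279.15789474 179.31578947]
(270, 147, 7, 30) [273.42372881 161.25423729]
```

>>> servo_tool:
  series:
    - {"tx": 0.5,"ty": 0,"tz": 15,"twist": 0,"jaw": 255}
    - {"tx": 0,"ty": 0,"tz": 15,"twist": 0,"jaw": 255}
    - {"tx": 0,"ty": 0,"tz": 10,"twist": 0,"jaw": 255}
    - {"tx": 0,"ty": 0,"tz": 0,"twist": 0,"jaw": 255}
    - {"tx": 0,"ty": -20,"tz": 0,"twist": 0,"jaw": 255}

```text
clock: 7.8
position: [0.5638, -0.0046, 0.2216]
eef_rot: [0.447, 3.109, 0.001]
wrist_force: [0.7, -0.4, -1.9]
gripper_width: 0.126
grasp_force: 30.0
```

>>> servo_tool:
  series:
    - {"tx": 0,"ty": -12,"tz": 0,"twist": 0,"jaw": 255}
    - {"tx": 0,"ty": -12,"tz": 0,"twist": 0,"jaw": 255}
    - {"tx": 0,"ty": -12,"tz": 0,"twist": 0,"jaw": 255}
    - {"tx": 0,"ty": -12,"tz": 0,"twist": 0,"jaw": 255}
    - {"tx": 0,"ty": -12,"tz": 0,"twist": 0,"jaw": 255}

```text
clock: 8.43
position: [0.5463, -0.0634, 0.2217]
eef_rot: [0.451, 3.109, 0.0]
wrist_force: [0.4, -0.3, -1.2]
gripper_width: 0.126
grasp_force: 30.0
```

```bash
python3 - <<'E'
from h import *
f=lambda im,x,y,w,h,k:cv2.resize(im[y:y+h,x:x+w],None,fx=k,fy=k,interpolation=cv2.INTER_CUBIC)
a=optics.camera("scene")[...,::-1];w=optics.camera("wrist")[...,::-1]
cv2.imwrite("pics/z4.png",np.hstack([f(a,210,120,100,100,4),f(w,80,100,200,200,2)]))
E
```

```text
(no output)
```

View pics/z4.png

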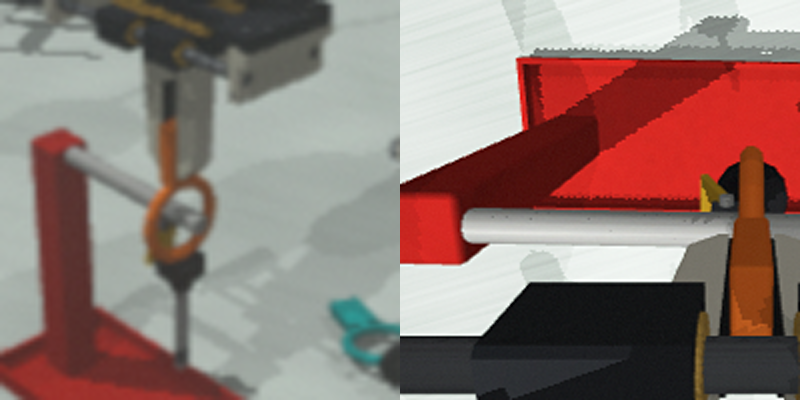

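The peg passes through the eye: the tip shows at (195,225) in the scene crop, and the yellow flap is just ahead of the ring. Now I'll slide inward.

>>> servo_tool:
  series:
    - {"tx": 0,"ty": -11,"tz": 0,"twist": 0,"jaw": 255}
    - {"tx": 0,"ty": -11,"tz": 0,"twist": 0,"jaw": 255}
    - {"tx": 0.5,"ty": -11,"tz": 0,"twist": 0,"jaw": 255}
    - {"tx": 0,"ty": -11,"tz": 0,"twist": 0,"jaw": 255}
    - {"tx": 0,"ty": -11,"tz": 0,"twist": 0,"jaw": 255}

```text
clock: 9.15
position: [0.5301, -0.1161, 0.2217]
eef_rot: [0.451, 3.109, -0.0]
wrist_force: [-0.6, 0.1, -1.0]
gripper_width: 0.13
grasp_force: 30.0
```

>>> servo_tool:
  series:
    - {"tx": 0.5,"ty": -11,"tz": 0,"twist": 0,"jaw": 255}
    - {"tx": 0,"ty": -10,"tz": 0,"twist": 0,"jaw": 255}
    - {"tx": 0,"ty": 0,"tz": 0,"twist": 0,"jaw": 255}
    - {"tx": 0,"ty": 0,"tz": 0,"twist": 0,"jaw": 255}
    - {"tx": 0,"ty": 0,"tz": 0,"twist": 0,"jaw": 255}

```text
clock: 9.78
position: [0.5241, -0.1348, 0.2216]
eef_rot: [0.45, 3.109, 0.0]
wrist_force: [-0.1, -0.7, -1.6]
gripper_width: 0.129
grasp_force: 30.0
```

```bash
python3 - <<'E'
from h import *
f=lambda im,x,y,w,h,k:cv2.resize(im[y:y+h,x:x+w],None,fx=k,fy=k,interpolation=cv2.INTER_CUBIC)
a=optics.camera("scene")[...,::-1];w=optics.camera("wrist")[...,::-1]
cv2.imwrite("pics/z5.png",np.hstack([f(a,210,120,100,100,4),f(w,130,100,200,200,2)]))
E
```

```text
(no output)
```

View pics/z5.png

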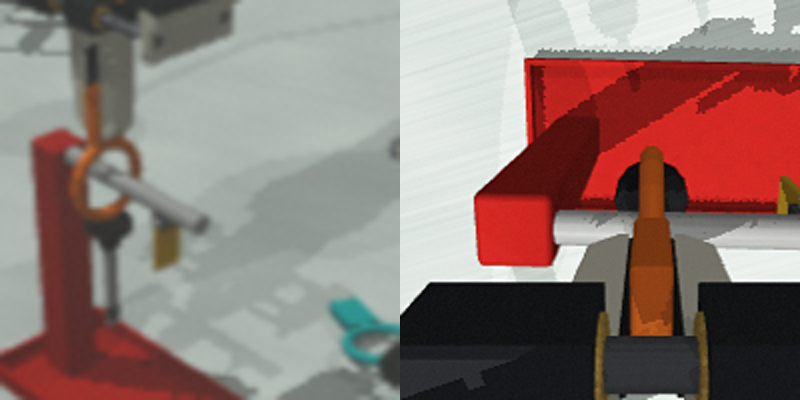

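The eye is past the flap, and the flap hangs shut behind it at (165,245) in the scene crop. Next I'll lower the eye onto the peg.

>>> servo_tool:
  series:
    - {"tx": 0,"ty": 0,"tz": 4,"twist": 0,"jaw": 255}
    - {"tx": 0,"ty": 0,"tz": 3,"twist": 0,"jaw": 255}
    - {"tx": 0,"ty": 0,"tz": 1.5,"twist": 0,"jaw": 255}
    - {"tx": 0,"ty": 0,"tz": 0,"twist": 0,"jaw": 255}
    - {"tx": 0,"ty": 0,"tz": 0,"twist": 0,"jaw": 255}

```text
clock: 10.5
position: [0.5239, -0.1353, 0.2132]
eef_rot: [0.451, 3.109, -0.0]
wrist_force: [0.1, -0.7, -2.6]
gripper_width: 0.126
grasp_force: 30.0
```

>>> servo_tool:
  series:
    - {"tx": 0,"ty": 0,"tz": 0.7,"twist": 0,"jaw": 255}
    - {"tx": 0,"ty": 0,"tz": 0.7,"twist": 0,"jaw": 255}
    - {"tx": 0,"ty": 0,"tz": 0,"twist": 0,"jaw": 255}
    - {"tx": 0,"ty": 0,"tz": 0,"twist": 0,"jaw": 255}
    - {"tx": 0,"ty": 0,"tz": 0,"twist": 0,"jaw": 255}

```text
clock: 11.12
position: [0.5239, -0.1352, 0.2118]
eef_rot: [0.451, 3.109, -0.0]
wrist_force: [-0.1, -0.1, 0.1]
gripper_width: 0.128
grasp_force: 30.0
```

>>> servo_tool:
  series:
    - {"tx": 0,"ty": 0,"tz": 0,"twist": 0,"jaw": 215}
    - {"tx": 0,"ty": 0,"tz": 0,"twist": 0,"jaw": 205}
    - {"tx": 0,"ty": 0,"tz": 0,"twist": 0,"jaw": 190}
    - {"tx": 0,"ty": 0,"tz": 0,"twist": 0,"jaw": 170}
    - {"tx": 0,"ty": 0,"tz": 0,"twist": 0,"jaw": 150}

```text
clock: 11.75
position: [0.5239, -0.1353, 0.2117]
eef_rot: [0.451, 3.109, -0.0]
wrist_force: [-0.8, 0.4, 0.1]
gripper_width: 0.386
grasp_force: 0.0
```

>>> servo_tool:
  series:
    - {"tx": 0,"ty": 0,"tz": 0,"twist": 0,"jaw": 140}
    - {"tx": 0,"ty": 0,"tz": 0,"twist": 0,"jaw": 140}
    - {"tx": 0,"ty": 0,"tz": 0,"twist": 0,"jaw": 140}
    - {"tx": 0,"ty": 0,"tz": 0,"twist": 0,"jaw": 140}
    - {"tx": 0,"ty": 0,"tz": 0,"twist": 0,"jaw": 140}

```text
clock: 12.38
position: [0.5239, -0.1352, 0.2117]
eef_rot: [0.451, 3.109, -0.0]
wrist_force: [-1.3, -0.1, -0.8]
gripper_width: 0.448
grasp_force: 0.0
```

>>> servo_tool:
  series:
    - {"tx": 0,"ty": 0,"tz": -10,"twist": 0,"jaw": 140}
    - {"tx": 0,"ty": 0,"tz": -30,"twist": 0,"jaw": 140}
    - {"tx": 0,"ty": 0,"tz": -50,"twist": 0,"jaw": 140}
    - {"tx": 0,"ty": 0,"tz": -40,"twist": 0,"jaw": 140}
    - {"tx": 0,"ty": 0,"tz": -20,"twist": 0,"jaw": 140}

```text
clock: 13.0
position: [0.5243, -0.1356, 0.3649]
eef_rot: [0.451, 3.105, 0.0]
wrist_force: [0.7, 0.5, -0.1]
gripper_width: 0.449
grasp_force: 0.0
```

>>> servo_tool:
  series:
    - {"tx": 0,"ty": 0,"tz": 0,"twist": 0,"jaw": 140}
    - {"tx": 0,"ty": 0,"tz": 0,"twist": 0,"jaw": 140}
    - {"tx": 0,"ty": 0,"tz": 0,"twist": 0,"jaw": 140}
    - {"tx": 0,"ty": 0,"tz": 0,"twist": 0,"jaw": 140}
    - {"tx": 0,"ty": 0,"tz": 0,"twist": 0,"jaw": 140}

```text
clock: 13.62
position: [0.5238, -0.1353, 0.3613]
eef_rot: [-0.451, -3.108, 0.0]
wrist_force: [-0.3, -0.0, -0.3]
gripper_width: 0.451
grasp_force: 0.0
```

```bash
python3 - <<'E'
from h import *
f=lambda im,x,y,w,h,k:cv2.resize(im[y:y+h,x:x+w],None,fx=k,fy=k,interpolation=cv2.INTER_CUBIC)
b=optics.camera("top")[...,::-1];a=optics.camera("scene")[...,::-1];
for i in range(10):a2=optics.camera("scene")[...,::-1]
print(robot.read_state()["clock"])
cv2.imwrite("pics/z6.png",np.vstack([np.hstack([f(a,210,130,100,75,4),f(a2,210,130,100,75,4)]),np.hstack([cv2.resize(a2,(400,300)),cv2.resize(b,(400,300))])]))
E
```

```text
14.225
```

View pics/z6.png

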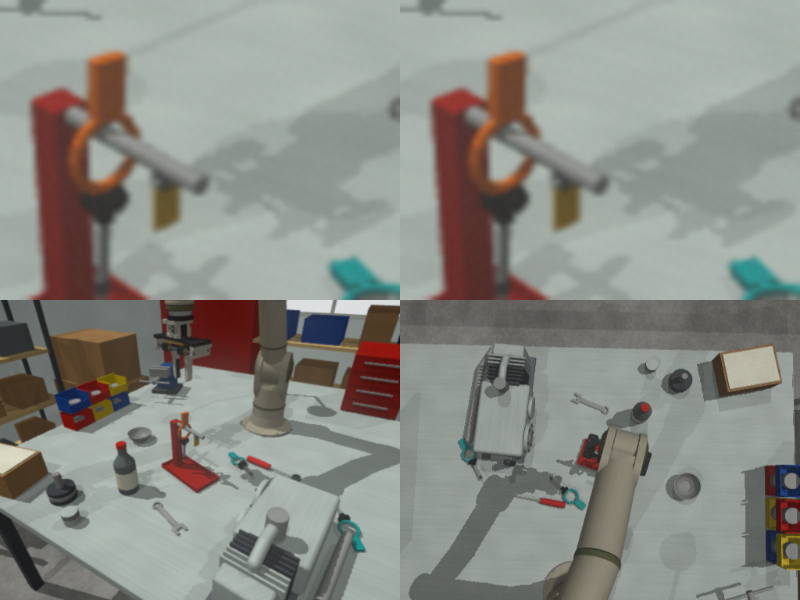

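The dipstick hangs still on the peg, unchanged between the two scene crops taken 0.5 s apart. The flap is shut outboard of it at (165,205), and the bystanders are where they were. Both free-standing teal look-alikes have toppled; the second one fell while the arm was nowhere near it.

```bash
python3 -c "
from station import workorder;print(workorder.sign_off())"
```

```text
the job is handed in; nothing more can be done
None
```

The orange dipstick hangs still on the peg with the flap shut behind its eye, and I handed the job in at about 14 s; the four bystanders look unmoved in the pictures, but both teal look-alikes toppled during the run (cause not established; I recorded no contact force).

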